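# Clip the polishing disc onto its spindle

## Task

The polishing disc on the small round machine is missing its retainer. Pick up the open steel spring clip by its upright block, lay it flat on the disc with its mouth towards the spindle, and push it sideways into the groove under the spindle's head until it snaps fully home around the neck, then let go. Leave the sanding block and the anvil where they are.

Things in the scene. Friction and masses are not known exactly. Their poses are not given: they have to be found in the camera images.
- clip: Loose open spring clip of bare steel, lying flat: 85 mm long, 62 mm wide, plate 8 mm thick, about 0.16 kg. Origin: centre of its seat (on the spindle's axis when home), on the underside; z up, +x out of the open mouth. Behind the seat a cross bridge (x = -26 to -13 mm; its front face stops the neck), then a tail plate 30 mm wide back to x = -70 mm, with the grip block on its end.
- clip_grip (a point): Centre of the clip's upright grip block, at x = -62 mm, 30 mm above the clip's underside. The block is 16 mm in x (-54 to -70 mm), 30 mm in y, and rises to 38 mm above the underside; the tail is no wider than the block, so it can be pinched across y or across x.
- clip_mouth (a point): Middle of the clip's mouth, at x = 10 mm, on the underside. Sprung jaws at y = +-20 to +-30 mm end here in round inward lips, radius 5 mm, centres at y = +-15 mm (20 mm gap). Pushed with some 6 to 14 N they spread over the neck while the seat centre is about 17 to 4 mm short of the axis, then snap in behind it. Home, the clip has about 1 mm play.
- machine: Polishing machine fixed to the desk: square grey housing, 150 x 150 mm, top at 46 mm; over it a flat round black rubber disc, radius 72 mm, its top at 70 mm (does not turn); at its centre the steel spindle: neck radius 12 mm from 70 to 85 mm, then a round head, radius 19 mm, from 85 to 100 mm. The clip may come from any side. Origin: centre of the underside, z up.
- groove (a point): Point on the spindle's axis at the foot of the groove, level with the disc's top face (70 mm above the desk). The groove is the 15 mm high space between disc and head. The clip's origin lies here, within play, when it is home and resting on the disc.
- block: Loose black hard rubber sanding block, 70 x 70 x 30 mm, origin at the centre of its underside. Bystander; it lies on one side of the machine and the clip on the other, either way round.
- anvil: Loose brass tuning anvil, 70 x 85 mm and 48 mm high, 0.9 kg, origin at the centre of its underside. Bystander, beyond the machine.
- case: Closed maple harmonica case fixed to the desk, 90 mm in x, 190 mm in y, 43 mm high, origin at the centre of its underside. Bystander, beyond the machine. (A 180 mm high strobe tuner, not listed, is fixed far to the right, beyond y = -0.5 m.)

How it is judged:
By the outcome, as a careful person would: the job done as asked, in the order asked, and still so for the second after the job is handed in, with the robot touching nothing.
It also fails if it takes over 43 s, if anything falls off the work surface, if the arm or the gripper's body presses on something with over 40 N, if the wrist force passes 120 N, or if a joint passes its speed limit or range.

## Robot

A 7-joint arm with a two-finger parallel gripper is mounted at the origin on the work surface. World frame = base frame: x ahead of the robot, y to its left, z up, the work surface at z = 0. Lengths are in mm, angles in rad, forces in N, time in s.
With the tool pointing down it reaches from about 400 to 850 mm from the base axis. Payload 10.4 kg.
Tool frame: the origin (TCP) lies midway between the tips of the shut fingers; the grasp point (between the pads) lies 19 mm behind it; z points along the fingers, y is the line along which they close (so a half turn about z gives the same grasp; the last joint's range is limited). The gripper opens to 85 mm and grips with 20 to 120 N. Pads are 22 mm wide; open, the fingers measure 114 mm over their backs; the gripper's body (76 mm by 85 mm) begins 54 mm behind the grasp point. The pads swing forward as they close: fully open they stand 13 mm farther back than shut.
Start: joints at [-1.181, 0.332, -0.065, 1.46, 0.022, 1.35, -0.088], TCP at [250.724, 572.528, 231.338] pointing down, gripper open.
Joint ranges: [-2.6, 2.6], [-0.5, 2.12], [-1.47, 1.34], [0.16, 2.42], [-1.27, 4.41], [0.06, 2.06], [-2.6, 2.6]. Speed limits (rad/s): [2.22, 2.22, 2.79, 2.79, 3.14, 3.14, 3.14].

## Interface

Orientations are given as a rotation vector (axis times angle).
In Python, from workcell import ctrl gives the robot as it stands.
- The arm moves only by the tool run_rows, called after "Request:" as name(argument=value, ...), one argument or row to a line, values as JSON. Schema: {"type":"object","properties":{"moves":{"type":"array","items":{"type":"number"},"minItems":7,"maxItems":35},"only":{"type":"string"},"quiet":{"type":"boolean"},"lines":{"type":"string"}},"required":["moves"],"additionalProperties":false}. moves is one flat list of numbers that holds 1 to 5 rows one after another, with no inner brackets; each row has 7 numbers: the finger opening in mm, then dx, dy, dz in shares of the most that a row can go, 1 being 50 mm, then a rotation vector rx, ry, rz in units of 0.05 rad; each row shifts and turns the commanded pose from where the row before left it, along the tool's axes as they then stand; what a row does not reach is not made up. A row lasts 1/10 s, in which the tool goes at most 50 mm and 0.15 rad, less where a joint would pass 70% of its speed; a pose out of reach is approached as far as the arm can. The fingers move at their own pace and stop on an object; the grip force is fixed at half the most. Time passes only in rows, so rows that do not move let the fingers close. The tool returns the time, the measured TCP pose, the force, the opening and the grip force at its end. only (a regular expression) keeps the lines of the reply that match it, lines (a string "A,B") keeps lines A to B, and quiet returns only ok. Input that does not fit is refused with a message, and nothing moves.
- ctrl.get_state(): the state, without advancing time (a new reading comes with each control period).
- ctrl.read_camera(name): name is "scene" or "side" or "wrist"; returns the picture (400x640x3 uint8, red, green, blue); there is no depth.
- ctrl.camera_params(name): a dict with "fx", "fy", "cx", "cy" (pixels), "rvec" (rotation vector, rad) and "tvec" (3), from world to camera coordinates, as OpenCV has them. Camera axes: x right, y down, z forward; pixel columns grow to the right and rows downward; lengths in mm; the calibration is good to about 2 mm. A picture is of the moment at which its call begins: read the wrist's pose just before it. camera_params takes no time and is no camera call; for the wrist camera it gives the pose at the moment of the call.
- ctrl.hand_in(): hands the job in; it is judged then, once.
The state is a dict: "clock": time; "qpos": joint angles; "dq": joint speeds; "tau": joint torques, N m; "ee_pos": TCP position; "ee_rot": TCP orientation; "contact_force": force on the tool from outside, world axes, zero at the start; "moment": the same for the moment, N m; "finger_gap": finger opening in mm; "grasp_force": force on a finger pad.
Only numpy, scipy, OpenCV 4.12 (cv2) and the standard library are available. Lean on these libraries where they do the work, as an engineer would, in place of code of your own. Each camera call takes 0.05 s, during which the arm holds its last target. There are 200 camera calls.

## Working session

There is one attempt and no reset: what is moved stays moved. The work goes in short steps, Python scripts to look and compute and a tool call to move; the robot and the scene stay as the last step left them, time stands still between calls to the robot, and variables do not carry over. Pictures are saved under pics/ and viewed, at most 10 in all, crops included, and the job is handed in when it is done.

```bash
ls; mkdir -p pics
```

Create h.py:
```python
import numpy as np, cv2
from workcell import ctrl
def P(name):
    p=ctrl.camera_params(name); K=np.array([[p['fx'],0,p['cx']],[0,p['fy'],p['cy']],[0,0,1.]])
    return K,np.array(p['rvec'],float),np.array(p['tvec'],float)
def proj(c,X):
    K,r,t=c; return cv2.projectPoints(np.array(X,float).reshape(-1,3),r,t,K,None)[0].reshape(-1,2)
def onz(c,uv,z):
    K,r,t=c; R=cv2.Rodrigues(r)[0]; o=-R.T@t; d=R.T@np.linalg.solve(K,[uv[0],uv[1],1.]); return o+d*(z-o[2])/d[2]
def tri(c1,u1,c2,u2):
    M=[c[0]@np.c_[cv2.Rodrigues(c[1])[0],c[2]] for c in (c1,c2)]
    X=cv2.triangulatePoints(M[0],M[1],np.array(u1,float).reshape(2,1),np.array(u2,float).reshape(2,1)); return (X[:3]/X[3]).ravel()
def snap(name,fn):
    im=ctrl.read_camera(name); cv2.imwrite('pics/'+fn,cv2.cvtColor(im,cv2.COLOR_RGB2BGR)); return im
```

Run:
```python
from h import *
for n in('scene','side'): 
    print(n,P(n)); snap(n,n+'1.png')
print(ctrl.get_state())
```

```text
pics
workcell.py
scene (array([[392.04104923,   0.        , 320.89206297],
       [  0.        , 392.04104923, 199.48718577],
       [  0.        ,   0.        ,   1.        ]]), array([ 1.07154432,  2.39656203, -0.99794803]), array([ 369.82537803, -255.64810435, 1397.33204664]))
side (array([[467.06784577,   0.        , 326.44793877],
       [  0.        , 467.06784577, 198.49600829],
       [  0.        ,   0.        ,   1.        ]]), array([ 2.19947498, -0.81872534,  0.34063034]), array([-437.79558548,  311.54852058, 1003.54183501]))
{'clock': 0.1, 'qpos': array([-1.18062951,  0.33281321, -0.06470431,  1.46086079,  0.0216422 ,
        1.349889  , -0.08845925]), 'dq': array([ 0.00107261, -0.00083733, -0.001215  , -0.00319807, -0.00017499,
       -0.00119812,  0.00123846]), 'tau': array([ 1.75509052e-03, -6.26741481e+01,  4.96051228e-02, -3.92428565e+01,
        1.64499145e-02,  6.94318223e-03,  7.52339076e-06]), 'ee_pos': array([250.59533625, 572.19805849, 230.59103148]), 'ee_rot': array([-6.43632715e-01, -3.07478417e+00,  1.98370333e-03]), 'contact_force': array([-0.10550497, -0.11811346,  0.34268353]), 'moment': array([0.05505611, 0.00212109, 0.05825573]), 'grasp_force': 0.0, 'finger_gap': 85.7054371508856}
```

View pics/scene1.png

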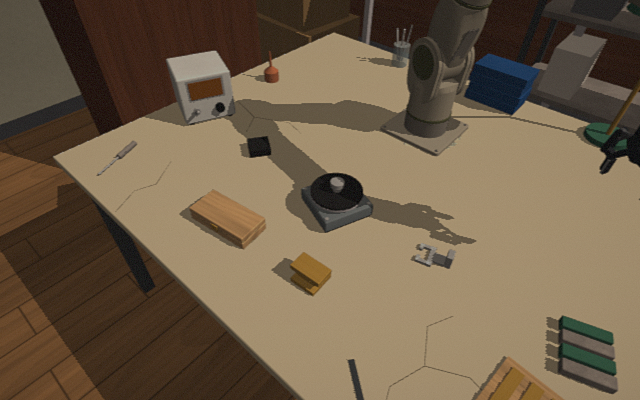

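View pics/side1.png

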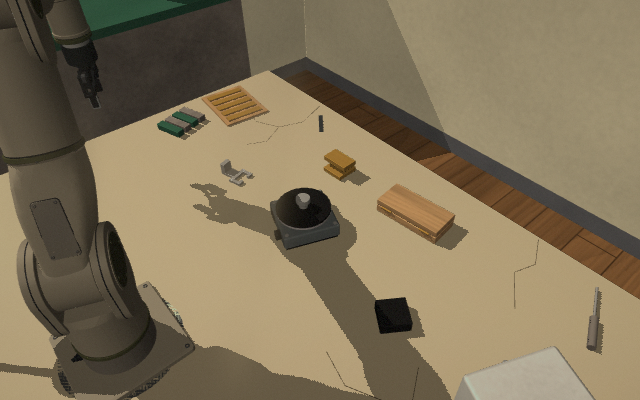

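The clip is at scene (435,256) and side (236,173). The spindle head is at scene (337,184) and side (304,200). I'll enlarge both areas.

Run:
```python
from h import *
a=cv2.imread('pics/scene1.png');b=cv2.imread('pics/side1.png')
f=lambda i,x,y:cv2.resize(i[y:y+50,x:x+66],None,fx=6,fy=6,interpolation=cv2.INTER_CUBIC)
def g(i,x,y):
    o=f(i,x,y)
    for k in range(0,66,10): cv2.putText(o,str(x+k),(k*6,8),0,.3,(0,0,255)); cv2.line(o,(k*6,10),(k*6,14),(0,0,255))
    for k in range(0,50,10): cv2.putText(o,str(y+k),(0,k*6+3),0,.3,(0,0,255))
    return o
cv2.imwrite('pics/crop1.png',np.vstack([np.hstack([g(a,402,231),g(b,205,148)]),np.hstack([g(a,305,165),g(b,272,178)])]))
cs,cd=P('scene'),P('side')
print(tri(cs,(435,256),cd,(236,173)),tri(cs,(337,184),cd,(304,200)))
```

```text
[488.9440898  317.45751092   7.57315841] [518.38338158  19.6234976   88.0418743 ]
```

View pics/crop1.png

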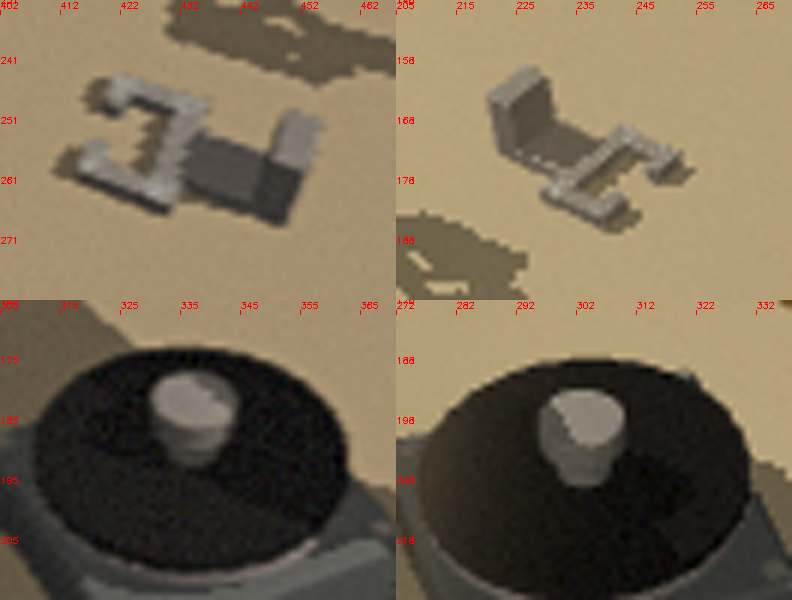

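Run:
```python
from h import *
cs,cd=P('scene'),P('side')
s=lambda x,y:(402+x/6-.4,231+y/6-.4)
d=lambda x,y:(205+(x-396)/6-.4,148+y/6-.4)
print('blocktop',tri(cs,s(296,139),cd,d(520,86)))
for z in(38,): print(onz(cs,s(296,139),z),onz(cd,d(520,86),z))
print('head',tri(cs,(336.7,181),cd,(302.8,197.1)),onz(cs,(336.7,181),100),onz(cd,(302.8,197.1),100))
print('lips scene',onz(cs,s(105,103),8),onz(cs,s(92,157),8))
print('lips side',onz(cd,d(664,168),8),onz(cd,d(612,205),8))
from scipy.spatial.transform import Rotation as R
print(R.from_rotvec(ctrl.get_state()['ee_rot']).as_matrix().round(3)); print(P('wrist'))
```

```text
blocktop [478.1479468  350.0979935   35.57741085]
[481.44350205 349.97746452  38.        ] [476.50347375 348.14507017  38.        ]
head [517.17273506  19.8050135   98.49270665] [520.20726409  19.65995556 100.        ] [515.3458047   19.65356616 100.        ]
lips scene [492.59573739 274.57693005   8.        ] [520.99897991 285.59798028   8.        ]
lips side [512.24213333 279.8022424    8.        ] [477.32292627 273.12265322   8.        ]
[[-0.916  0.401 -0.   ]
 [ 0.401  0.916 -0.001]
 [-0.    -0.001 -1.   ]]
(array([[353.8701557 ,   0.        , 314.21819728],
       [  0.        , 353.8701557 , 195.19293842],
       [  0.        ,   0.        ,   1.        ]]), array([-2.41655472, -1.579816  , -0.23262179]), array([-624.78153969,  -37.74512422,  379.30685087]))
```

Units first: shifts go in shares of 50 mm and turns go in units of 0.05 rad. So -45 mm is -0.9, -18 mm is -0.36.

Request:
run_rows(
  moves=[40, -0.9, -0.36, 0, 0, 0, 0, 40, -0.9, -0.36, 0, 0, 0, 0, 40, -0.9, -0.36, 0, 0, 0, 0, 40, -0.9, -0.36, 0, 0, 0, 0, 40, -0.9, -0.36, 0, 0, 0, 0],
)

```text
clock: 0.6
ee_pos: [421.7, 398.1, 231.1]
ee_rot: [-0.644, -3.075, 0.0]
contact_force: [0.6, 1.7, 0.7]
finger_gap: 39.9
grasp_force: 0.0
```

Request:
run_rows(
  moves=[40, 0, 0, 0, 0, 0, -2.9, 40, 0, 0, 0, 0, 0, -2.9, 40, 0, 0, 0, 0, 0, -2.9, 40, 0, 0, 0, 0, 0, -2.9, 40, 0, 0, 0, 0, 0, -2.9],
)

```text
clock: 1.1
ee_pos: [420.5, 399.6, 230.9]
ee_rot: [0.497, -3.101, 0.001]
contact_force: [-1.2, 0.0, -1.4]
finger_gap: 39.9
grasp_force: 0.0
```

Run:
```python
from h import *
from scipy.spatial.transform import Rotation as R
s=ctrl.get_state();c=P('wrist');T=R.from_rotvec(s['ee_rot']).as_matrix()
o=-cv2.Rodrigues(c[1])[0].T@c[2]
print(o,T.T@(o-s['ee_pos']),(cv2.Rodrigues(c[1])[0]@T).round(2)); print(T.round(3)); print(proj(c,[[479,349,38],[501,278,8],[518,20,100]]))
```

```text
[350.99891203 376.77222998 374.18176999] [ 7.33078133e+01  3.10219092e-02 -1.43260846e+02] [[-0.    1.   -0.  ]
 [-0.96 -0.   -0.29]
 [-0.29  0.    0.96]]
[[-0.95  -0.313 -0.001]
 [-0.313  0.95  -0.001]
 [ 0.001 -0.    -1.   ]]
[[ 247.90569016  206.28205735]
 [ 184.11259056  196.30269651]
 [-187.09181981  151.54704517]]
```

Create v.py:
```python
import sys,pickle
from h import *
n=sys.argv[1]; ctrl.get_state(); c=P('wrist'); snap('wrist',n+'.png'); pickle.dump(c,open('pics/'+n+'.pkl','wb'))
```

```bash
python3 v.py w1
```

```text
(no output)
```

Request:
run_rows(
  moves=[40, -0.4, -0.76, 0, 0, 0, 0, 40, -0.4, -0.76, 0, 0, 0, 0, 40, 0, 0, 0, 0, 0, 0],
)

```text
clock: 1.45
ee_pos: [486.7, 333.7, 231.0]
ee_rot: [-0.47, 3.105, -0.005]
contact_force: [0.0, 0.0, 0.1]
finger_gap: 40.5
grasp_force: 0.0
```

```bash
python3 v.py w2
```

Run:
```python
from h import *
import pickle
o=[]
for n in('w1','w2'):
    c=pickle.load(open(f'pics/{n}.pkl','rb')); u=proj(c,[[490,315,15]])[0]; x,y=int(u[0]-100),int(u[1]-75); x=max(0,min(x,440));y=max(0,min(y,250))
    i=cv2.imread(f'pics/{n}.png')[y:y+150,x:x+200]; i=cv2.resize(i,None,fx=2,fy=2,interpolation=cv2.INTER_CUBIC)
    o.append(cv2.resize(i,(400,300))); print(n,x,y)
cv2.imwrite('pics/crop2.png',np.hstack(o))
```

```text
w1 118 124
w2 196 85
```

View pics/crop2.png

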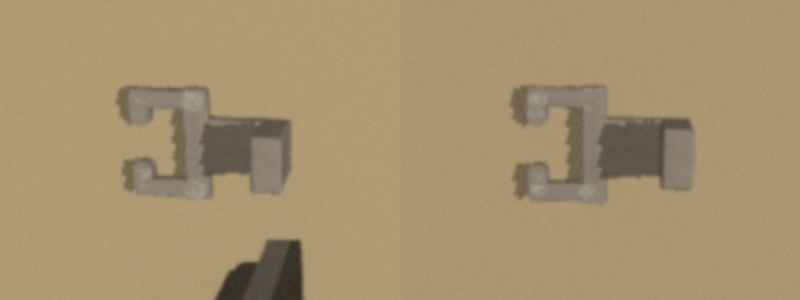

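Run:
```python
from h import *
import pickle
c1,c2=[pickle.load(open(f'pics/w{k}.pkl','rb')) for k in(1,2)]
a=lambda x,y:(118+x/2-.25,124+y/2-.25)
b=lambda x,y:(196+(x-400)/2-.25,85+y/2-.25)
A=dict(bt=(266,165),lu=(137,113),ll=(143,167),cu=(208,90),cl=(210,197)); B=dict(bt=(678,158),lu=(538,113),ll=(538,172),cu=(606,88),cl=(605,201))
for k in A:
    z=38 if k=='bt' else 8
    print(k,tri(c1,a(*A[k]),c2,b(*B[k])).round(1),onz(c1,a(*A[k]),z).round(1),onz(c2,b(*B[k]),z).round(1))
p={k:(onz(c1,a(*A[k]),38 if k=='bt' else 8)+onz(c2,b(*B[k]),38 if k=='bt' else 8))/2 for k in A}
# rigid fit
L=np.array([[-62,0],[10,-15],[10,15],[-26,-31],[-26,31]]);W=np.array([p[k][:2] for k in('bt','lu','ll','cu','cl')])
for LL in (L,L*[1,-1]):
    m,w=LL.mean(0),W.mean(0);H=(LL-m).T@(W-w);th=np.arctan2(H[0,1]-H[1,0],H[0,0]+H[1,1]);R=np.array([[np.cos(th),-np.sin(th)],[np.sin(th),np.cos(th)]])
    print(np.degrees(th),w-R@m,(W-((LL-m)@R.T+w)).round(1).tolist())
```

```text
bt [478.  351.5  37.5] [478.1 351.7  38. ] [477.8 351.2  38. ]
lu [480.7 278.5  14.6] [482.7 276.4   8. ] [482.2 278.2   8. ]
ll [512.5 285.8   6.5] [511.5 286.    8. ] [512.4 286.2   8. ]
cu [460.3 308.2   2.1] [458.6 309.3   8. ] [459.5 308.2   8. ]
cl [517.5 324.7   7. ] [517.1 325.    8. ] [517.1 324.6   8. ]
-74.54308180553248 [494.71422112 291.55534595] [[-0.3, 0.2], [-0.5, -0.6], [0.1, 0.2], [1.2, 0.4], [-0.5, -0.1]]
-75.35510837993294 [494.45691979 291.4861572 ] [[-0.9, -0.0], [-29.1, -8.3], [29.5, 8.1], [-58.8, -15.7], [59.2, 16.0]]
```

To row units: 19.4 mm is 0.388, 3.6 mm is 0.072, 0.03 rad is 0.6.

Request:
run_rows(
  moves=[40, 0.072, 0.388, 0, 0, 0, 0.6, 40, 0, 0, 0.9, 0, 0, 0, 40, 0, 0, 0.9, 0, 0, 0, 40, 0, 0, 0.9, 0, 0, 0, 40, 0, 0, 0.4, 0, 0, 0],
)

```text
clock: 2.0
ee_pos: [469.8, 356.5, 71.8]
ee_rot: [0.44, -3.105, 0.004]
contact_force: [0.4, 0.4, 0.7]
finger_gap: 40.2
grasp_force: 0.0
```

Request:
run_rows(
  moves=[40, 0, 0, 0, 0, 0, 0, 40, 0, 0, 0, 0, 0, 0],
)

```text
clock: 2.2
ee_pos: [472.5, 358.0, 77.0]
ee_rot: [-0.441, 3.11, 0.001]
contact_force: [0.2, 0.3, 0.5]
finger_gap: 39.8
grasp_force: 0.0
```

```bash
python3 v.py w3
```

Run:
```python
from h import *
from scipy.spatial.transform import Rotation as R
s=ctrl.get_state();T=R.from_rotvec(s['ee_rot']).as_matrix();print(s['ee_pos'],T.round(3)); print('need tool',T.T@(np.array([478,351.4,12])-s['ee_pos']),np.degrees(np.arctan2(T[1,1],T[0,1])))
```

```text
[473.1351334  358.24767229  77.93992802] [[-0.961 -0.278  0.001]
 [-0.278  0.961  0.002]
 [-0.002  0.001 -1.   ]]
need tool [-2.6459899  -8.00891987 65.93548051] 106.15157375321427
```

View pics/w3.png

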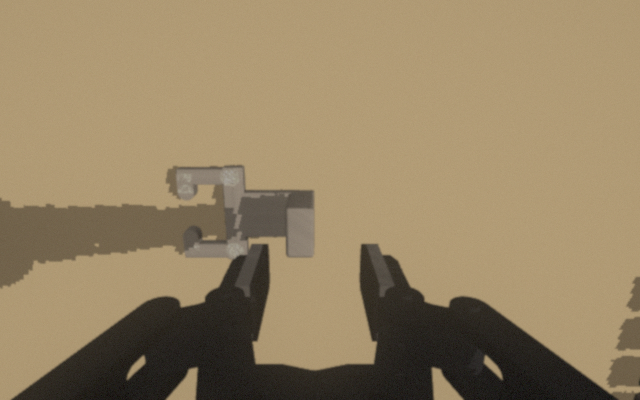

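The block top is centred at (301,224), left of the finger midline (about column 315). That matches the computed 8 mm correction along tool -y.

Request:
run_rows(
  moves=[40, -0.052, -0.16, 0, 0, 0, 0.2, 40, 0, 0, 0, 0, 0, 0, 40, 0, 0, 0.6, 0, 0, 0, 40, 0, 0, 0.5, 0, 0, 0, 40, 0, 0, 0, 0, 0, 0],
)

```text
clock: 2.75
ee_pos: [476.1, 348.7, 18.9]
ee_rot: [0.425, -3.109, 0.004]
contact_force: [-0.1, -0.2, 0.7]
finger_gap: 39.8
grasp_force: 0.0
```

Request:
run_rows(
  moves=[40, 0, 0, 0.2, 0, 0, 0, 40, 0, 0, 0, 0, 0, 0, 40, 0, 0, 0, 0, 0, 0],
)

```text
clock: 3.05
ee_pos: [478.0, 350.5, 12.3]
ee_rot: [-0.426, 3.111, 0.001]
contact_force: [0.0, 0.0, -0.5]
finger_gap: 39.8
grasp_force: 0.0
```

Request:
run_rows(
  moves=[8, 0, 0, 0, 0, 0, 0, 8, 0, 0, 0, 0, 0, 0, 8, 0, 0, 0, 0, 0, 0, 8, 0, 0, 0, 0, 0, 0, 8, 0, 0, 0, 0, 0, 0],
)

```text
clock: 3.55
ee_pos: [478.0, 350.7, 12.3]
ee_rot: [-0.426, 3.111, 0.001]
contact_force: [-1.4, 0.2, 6.5]
finger_gap: 15.0
grasp_force: 59.8
```

Request:
run_rows(
  moves=[8, 0, 0, 0, 0, 0, 0, 8, 0, 0, -0.1, 0, 0, 0, 8, 0, 0, -0.6, 0, 0, 0, 8, 0, 0, -0.8, 0, 0, 0, 8, 0, 0, -0.8, 0, 0, 0],
)

```text
clock: 4.05
ee_pos: [476.8, 349.7, 127.3]
ee_rot: [0.426, -3.111, 0.001]
contact_force: [-0.5, 0.5, -0.7]
finger_gap: 14.5
grasp_force: 58.8
```

Request:
run_rows(
  moves=[8, 0, 0, -0.6, 0, 0, 0, 8, 0, 0, 0, 0, 0, 0, 8, 0, 0, 0, 0, 0, 0],
)

```text
clock: 4.35
ee_pos: [477.4, 350.2, 156.4]
ee_rot: [-0.426, 3.112, 0.001]
contact_force: [-0.7, 0.8, -2.8]
finger_gap: 15.0
grasp_force: 58.9
```

```bash
python3 v.py w4
```

Run:
```python
from h import *
snap('scene','scene2.png');snap('side','side2.png')
```

```text
(no output)
```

View pics/w4.png

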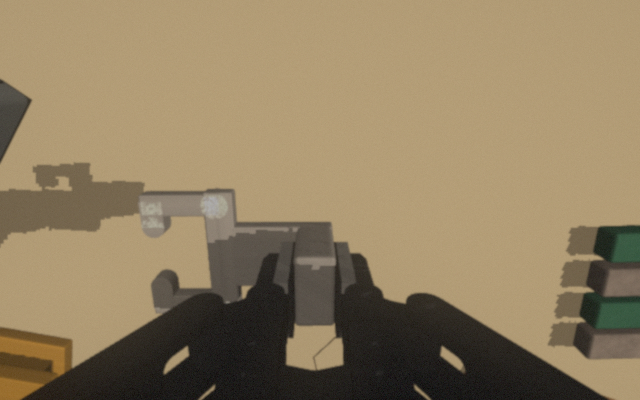

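To row units: -43 mm is -0.86, 10 mm is 0.2.

Request:
run_rows(
  moves=[8, 0.2, -0.86, 0, 0, 0, 0, 8, 0.2, -0.86, 0, 0, 0, 0, 8, 0.2, -0.86, 0, 0, 0, 0, 8, 0.2, -0.86, 0, 0, 0, 0, 8, 0.2, -0.86, 0, 0, 0, 0],
)

```text
clock: 5.0
ee_pos: [486.3, 127.7, 155.1]
ee_rot: [0.426, -3.111, 0.001]
contact_force: [0.7, 0.1, -2.0]
finger_gap: 15.2
grasp_force: 59.0
```

Request:
run_rows(
  moves=[8, 0, 0, 0, 0, 0, 0, 8, 0, 0, 0, 0, 0, 0, 8, 0, 0, 0, 0, 0, 0],
)

```text
clock: 5.3
ee_pos: [486.7, 130.6, 155.6]
ee_rot: [0.428, -3.111, -0.0]
contact_force: [-0.1, 1.1, -1.5]
finger_gap: 15.0
grasp_force: 59.1
```

```bash
python3 v.py w5
```

Run:
```python
from h import *
from scipy.spatial.transform import Rotation as R
import pickle
s=ctrl.get_state();T=R.from_rotvec(s['ee_rot']).as_matrix();p=s['ee_pos'];c=pickle.load(open('pics/w5.pkl','rb'))
print(p,T[:,1]); i=cv2.imread('pics/w5.png')
# predicted clip outline points and spindle head/disc circles
def clip(X): X=np.array(X,float); return p+(T@np.c_[-X[:,1],-62-X[:,0],12.3-X[:,2]].T).T
for u in proj(c,clip([[-26,-31,8],[-26,31,8],[10,-15,8],[10,15,8],[-70,-15,38],[-54,-15,38]])): cv2.circle(i,tuple(int(v) for v in u),2,(0,0,255),1)
t=np.linspace(0,2*np.pi,60)
for r,z in((19,100),(72,70)):
    cv2.polylines(i,[proj(c,np.c_[517.3+r*np.cos(t),19.8+r*np.sin(t),0*t+z]).astype(int)],True,(0,255,0) if r==19 else (255,255,0),1)
cv2.imwrite('pics/w5o.png',i)
```

```text
[486.68180876 130.89009098 155.73075581] [-2.70675848e-01  9.62670524e-01  2.17976466e-04]
```

View pics/w5o.png

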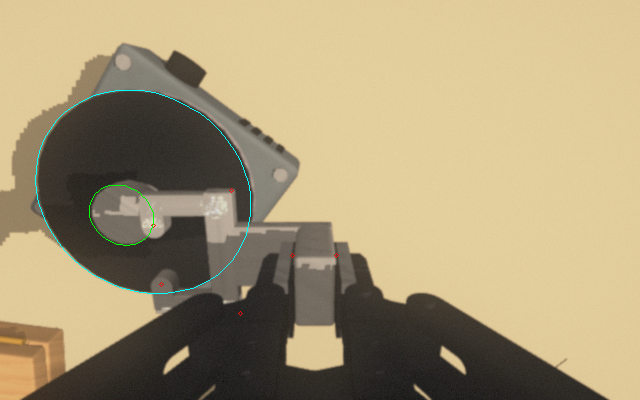

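The predicted disc and head outlines (head centre about (122,214)) match the image. The clip also lines up with its predicted points, with its lips at about (155,222) and (165,278), short of the head. I'll go down in front of the spindle.

To row units: 30 mm is 0.6, 0.6 mm is 0.012.

Request:
run_rows(
  moves=[8, 0.012, 0, 0.6, 0, 0, 0, 8, 0, 0, 0.5, 0, 0, 0, 8, 0, 0, 0.2, 0, 0, 0, 8, 0, 0, 0, 0, 0, 0, 8, 0, 0, 0, 0, 0, 0],
)

```text
clock: 5.85
ee_pos: [487.0, 130.1, 92.1]
ee_rot: [-0.427, 3.112, 0.0]
contact_force: [0.5, 0.0, -1.0]
finger_gap: 15.2
grasp_force: 58.9
```

Request:
run_rows(
  moves=[8, 0, 0, 0.08, 0, 0, 0, 8, 0, 0, 0, 0, 0, 0, 8, 0, 0, 0, 0, 0, 0],
)

```text
clock: 6.15
ee_pos: [486.8, 129.6, 87.7]
ee_rot: [-0.426, 3.112, 0.0]
contact_force: [-0.4, -0.1, -1.0]
finger_gap: 15.1
grasp_force: 58.9
```

Request:
run_rows(
  moves=[8, 0, 0, 0.04, 0, 0, 0, 8, 0, 0, 0, 0, 0, 0],
)

```text
clock: 6.35
ee_pos: [486.5, 129.5, 85.2]
ee_rot: [0.426, -3.112, -0.0]
contact_force: [-0.3, 0.3, -1.5]
finger_gap: 14.8
grasp_force: 58.9
```

Request:
run_rows(
  moves=[8, 0, 0, 0.03, 0, 0, 0, 8, 0, 0, 0, 0, 0, 0, 8, 0, 0, 0, 0, 0, 0],
)

```text
clock: 6.65
ee_pos: [486.5, 129.5, 83.8]
ee_rot: [0.426, -3.112, -0.0]
contact_force: [-0.2, -1.5, -1.6]
finger_gap: 15.0
grasp_force: 58.9
```

Request:
run_rows(
  moves=[8, 0, 0, 0.02, 0, 0, 0, 8, 0, 0, 0, 0, 0, 0, 8, 0, 0, 0, 0, 0, 0],
)

```text
clock: 6.95
ee_pos: [486.5, 129.5, 82.8]
ee_rot: [0.426, -3.112, -0.0]
contact_force: [-0.4, 0.2, -1.7]
finger_gap: 14.8
grasp_force: 58.9
```

Request:
run_rows(
  moves=[8, 0, 0, 0.02, 0, 0, 0, 8, 0, 0, 0, 0, 0, 0, 8, 0, 0, 0, 0, 0, 0],
)

```text
clock: 7.25
ee_pos: [486.7, 129.6, 82.1]
ee_rot: [-0.426, 3.112, 0.0]
contact_force: [-1.7, -0.0, 4.5]
finger_gap: 14.9
grasp_force: 59.9
```

Contact with the disc came at TCP z = 82.2 mm, as expected. Now the push.

To row units: -6 mm is -0.12, -0.5 mm is -0.01.

Request:
run_rows(
  moves=[8, 0, -0.12, -0.01, 0, 0, 0, 8, 0, -0.2, 0, 0, 0, 0, 8, 0, -0.2, 0, 0, 0, 0, 8, 0, -0.12, 0, 0, 0, 0, 8, 0, 0, 0, 0, 0, 0],
)

```text
clock: 7.75
ee_pos: [495.2, 97.0, 82.3]
ee_rot: [0.423, -3.112, 0.001]
contact_force: [-2.9, -2.2, 3.1]
finger_gap: 14.9
grasp_force: 59.7
```

Request:
run_rows(
  moves=[8, 0, -0.08, 0, 0, 0, 0, 8, 0, -0.08, 0, 0, 0, 0, 8, 0, 0, 0, 0, 0, 0],
)

```text
clock: 8.05
ee_pos: [496.7, 92.3, 82.3]
ee_rot: [0.428, -3.111, -0.003]
contact_force: [-4.6, 4.9, 3.4]
finger_gap: 14.8
grasp_force: 59.9
```

Request:
run_rows(
  moves=[8, 0, -0.06, 0, 0, 0, 0, 8, 0, 0, 0, 0, 0, 0],
)

```text
clock: 8.25
ee_pos: [497.4, 89.6, 82.3]
ee_rot: [0.428, -3.111, -0.003]
contact_force: [-3.9, 5.6, 4.3]
finger_gap: 15.0
grasp_force: 59.8
```

```bash
python3 v.py w6
```

```text
(no output)
```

View pics/w6.png

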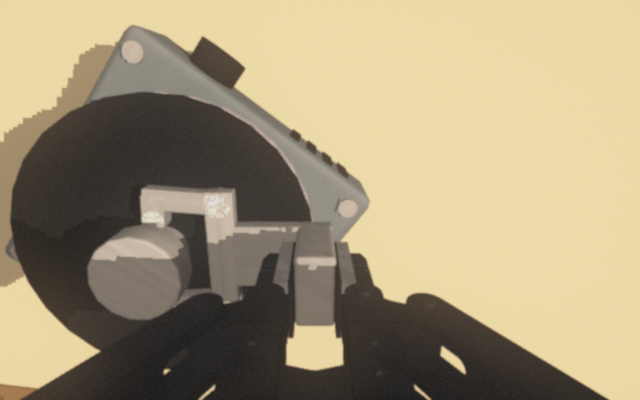

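The lips are riding over the neck. The head is at about (138,270), with the upper lip at (152,217), and the resistance is about 7 N. Pushing on.

Request:
run_rows(
  moves=[8, 0, -0.06, 0, 0, 0, 0, 8, 0, 0, 0, 0, 0, 0],
)

```text
clock: 8.5
ee_pos: [498.3, 86.2, 82.3]
ee_rot: [0.428, -3.111, -0.002]
contact_force: [-3.7, 4.0, 2.4]
finger_gap: 14.9
grasp_force: 59.9
```

Request:
run_rows(
  moves=[8, 0, -0.06, 0, 0, 0, 0, 8, 0, 0, 0, 0, 0, 0],
)

```text
clock: 8.7
ee_pos: [499.2, 82.5, 82.3]
ee_rot: [0.426, -3.112, -0.001]
contact_force: [-4.1, 1.3, 4.7]
finger_gap: 14.8
grasp_force: 60.0
```

Request:
run_rows(
  moves=[8, 0, -0.06, 0, 0, 0, 0, 8, 0, 0, 0, 0, 0, 0, 8, 0, 0, 0, 0, 0, 0],
)

```text
clock: 9.0
ee_pos: [500.7, 79.1, 82.3]
ee_rot: [-0.426, 3.112, -0.001]
contact_force: [-0.2, -0.7, -0.1]
finger_gap: 14.9
grasp_force: 59.5
```

Snapped: the force has dropped to about zero at the predicted home position. I'll check for the bridge stop and then for retention.

Request:
run_rows(
  moves=[8, 0, -0.02, 0, 0, 0, 0, 8, 0, 0, 0, 0, 0, 0],
)

```text
clock: 9.2
ee_pos: [500.8, 79.0, 82.3]
ee_rot: [-0.427, 3.112, 0.001]
contact_force: [-1.2, 3.4, 0.5]
finger_gap: 14.9
grasp_force: 59.6
```

Request:
run_rows(
  moves=[8, 0, -0.02, 0, 0, 0, 0, 8, 0, 0, 0, 0, 0, 0],
)

```text
clock: 9.4
ee_pos: [500.8, 78.9, 82.3]
ee_rot: [0.428, -3.112, -0.002]
contact_force: [-3.2, 5.8, 1.6]
finger_gap: 15.1
grasp_force: 59.7
```

Request:
run_rows(
  moves=[8, 0, 0.024, 0, 0, 0, 0, 8, 0, 0, 0, 0, 0, 0],
)

```text
clock: 9.6
ee_pos: [500.8, 79.0, 82.3]
ee_rot: [-0.427, 3.112, 0.0]
contact_force: [-2.5, 2.9, 0.8]
finger_gap: 14.8
grasp_force: 59.4
```

Request:
run_rows(
  moves=[8, 0, 0.02, 0, 0, 0, 0, 8, 0, 0, 0, 0, 0, 0],
)

```text
clock: 9.8
ee_pos: [500.6, 79.2, 82.3]
ee_rot: [-0.426, 3.112, -0.001]
contact_force: [0.1, 1.6, -0.2]
finger_gap: 15.0
grasp_force: 59.3
```

It hit a hard stop and the clip is home, so I'll release with a small opening and lift straight up.

Request:
run_rows(
  moves=[30, 0, 0, 0, 0, 0, 0, 30, 0, 0, 0, 0, 0, 0, 30, 0, 0, 0, 0, 0, 0, 30, 0, 0, 0, 0, 0, 0],
)

```text
clock: 10.2
ee_pos: [500.5, 79.5, 82.3]
ee_rot: [-0.426, 3.113, 0.0]
contact_force: [-0.2, 1.4, 0.5]
finger_gap: 29.8
grasp_force: 0.0
```

Request:
run_rows(
  moves=[30, 0, 0, -0.2, 0, 0, 0, 30, 0, 0, -0.6, 0, 0, 0, 30, 0, 0, -0.9, 0, 0, 0, 30, 0, 0, -0.9, 0, 0, 0, 30, 0, 0, 0, 0, 0, 0],
)

```text
clock: 10.7
ee_pos: [503.4, 80.1, 219.4]
ee_rot: [-0.424, 3.102, 0.003]
contact_force: [0.9, 0.6, -0.5]
finger_gap: 29.8
grasp_force: 0.0
```

Request:
run_rows(
  moves=[30, 0, 0.8, 0, 0, 0, 0, 30, 0, 0.8, 0, 0, 0, 0, 30, 0, 0, 0, 0, 0, 0, 30, 0, 0, 0, 0, 0, 0],
)

```text
clock: 11.1
ee_pos: [478.7, 157.2, 212.7]
ee_rot: [-0.429, 3.112, -0.0]
contact_force: [0.5, 0.0, -0.2]
finger_gap: 29.9
grasp_force: 0.0
```

```bash
python3 v.py w7
```

Run:
```python
from h import *
snap('scene','scene3.png');snap('side','side3.png')
a=cv2.imread('pics/scene3.png')[160:235,290:390];b=cv2.imread('pics/side3.png')[165:240,250:350];w=cv2.imread('pics/w7.png')
f=lambda i:cv2.resize(i,(400,300),interpolation=cv2.INTER_CUBIC)
cv2.imwrite('pics/crop3.png',np.vstack([np.hstack([f(a),f(b)]),np.hstack([f(w[:300,:400]),f(w)])]))
```

```text
(no output)
```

View pics/crop3.png

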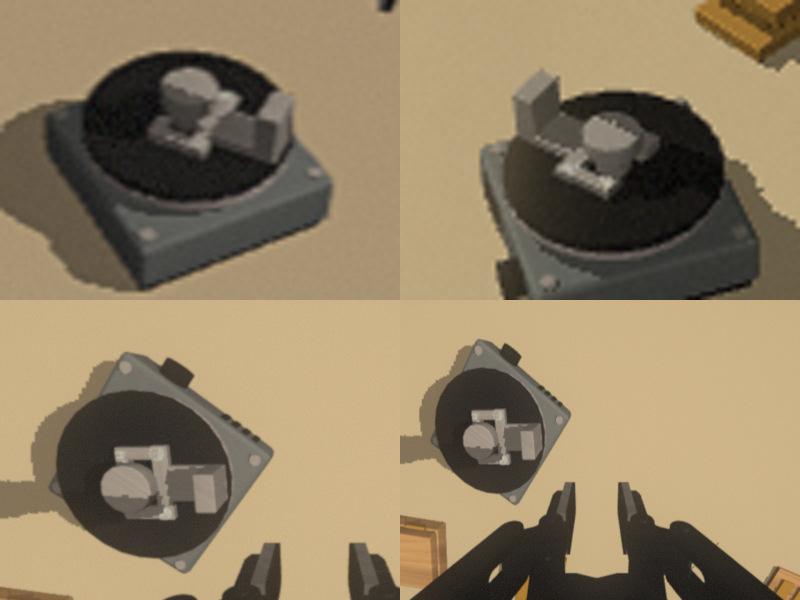

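The clip lies flat on the disc with its jaws around the neck under the head and its grip block out at the rim. The gripper is clear and the bystanders are where they were.

```bash
python3 -c "
from workcell import ctrl
print(ctrl.hand_in())"
```

```text
the job is handed in; nothing more can be done
None
```

The spring clip is snapped home around the spindle's neck and released, the sanding block and anvil were left untouched, and I handed the job in at about 11 s of the 43 s allowed; no verdict was returned.

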